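# Click a fresh ink cartridge into the desktop printer

## Robot

A 6-joint arm with a two-finger parallel gripper is mounted at the origin on the work surface. World frame = base frame: x ahead of the robot, y to its left, z up, the work surface at z = 0. Lengths are in mm, angles in rad, forces in N, time in s.
With the tool pointing down it reaches from about 400 to 925 mm from the base axis. Payload 3.4 kg.
Tool frame: the origin (TCP) lies at the very end of the fingers, on their centre line; the grasp point (between the pads) lies 19 mm behind it; z points along the fingers, y is the line along which they close (so a half turn about z gives the same grasp; the last joint's range is limited). The gripper opens to 85 mm and grips with 20 to 120 N. Pads are 22 mm wide; open, the fingers measure 114 mm over their backs; the gripper's body (76 mm by 85 mm) begins 54 mm behind the grasp point. The pads swing forward as they close: fully open they stand 13 mm farther back than shut.
Start: joints at [-1.236, 0.307, 1.506, -0, 1.328, -0.073], TCP at [228.545, -527.635, 231.305] pointing down, gripper open.
Joint ranges: [-3.12, 3.12], [-1.05, 2.28], [0.14, 2.33], [-1.42, 4.57], [0.1, 2.73], [-2.68, 2.68]. Speed limits (rad/s): [2.57, 2.57, 3.14, 3.14, 3.14, 3.14].

## Interface

Orientations are given as [roll, pitch, yaw] about the fixed x, y, z axes, in that order (R = Rz(yaw) Ry(pitch) Rx(roll)).
In Python, from workcell import robot gives the robot as it stands.
- The arm moves only by the tool send_rows, never from a script. Its argument "deltas" is a list of rows, each a list of 7 numbers: the finger opening in m, from 0 to 0.0854, then the shift along the tool's x, y, z in m, then the turn, a rotation vector about the tool's x, y, z in rad. A call has 1 to 20 rows; each row is the pose to reach, as a shift and turn from the pose commanded when the call began, along the tool's axes at that moment; what a row does not reach only later rows make up. A row lasts 1/12 s, in which the tool goes at most 41.7 mm and 7.16 degrees, less where a joint would pass 70% of its speed; a pose out of reach is approached as far as the arm can. A call with a gripper value outside its range is refused whole. The fingers move at their own pace and stop on an object; "squeeze" is the grip in N (left out, the last holds). Time passes only in rows, so rows that repeat a pose let the fingers close. It gives the time, the measured TCP pose, the force, the opening and the grip force at its end, in the units of the state.
- robot.sense(): the state, without advancing time (a new reading comes with each control period).
- robot.snapshot(name): name is "scene" or "top" or "wrist"; returns a dict with "color" (400x640x3 uint8, blue, green, red), "z_map" (400x640 float32, mm along the optical axis (not along the pixel's ray), 0 where there is no reading), "mtx" (3x3 intrinsics, pixels), "k1" (the pictures are not rectified: a ray, as slopes to the right and down, at radius r is drawn at 1 + k1 r^2 times it, then the intrinsics apply), "origin" and "attitude" of the camera in the world; the wrist camera has in their place "hand_eye" (4x4, takes a point from camera to tool coordinates, whose origin is the TCP and whose axes are the flange's). Camera axes: x right, y up, looking along -z (the intrinsics and any distortion apply to the point x, -y, -z); pixel columns grow to the right and rows downward; lengths in mm; the calibration is good to about 2 mm. A picture is of the moment at which its call begins: read the wrist's pose just before it.
- robot.close_job(): hands the job in; it is judged then, once.
Trained networks look in the newest picture that a camera, given by its name, has taken for a name from the list of things; names that differ only in an ending like _2 or _b are one class to them, and where a whole thing is asked for, a point or a joint stands for the part that bears it (a point fixed in the world has none). Each returns a list of dicts, best first, with "p" (0 to 1); they miss things now and then, are a little off and sometimes report something else, mostly with a low value. They report only what shows in the picture. A call takes as long as a camera call.
- robot.outline_of(target, camera): "mask" (400x640 bool, what is visible of it) and "xy" ([column, row] in pixels, amid what is visible of it).
The state is a dict: "time": time; "joints": joint angles; "joint_velocities": joint speeds; "joint_torque": joint torques, N m; "tool_pos": TCP position; "orientation": TCP orientation; "wrist_force": force on the tool from outside, world axes, zero at the start; "torque": the same for the moment, N m; "width": opening from 0.0 (shut) to 1.0 (fully open); "finger_force": force on a finger pad.
Only numpy, scipy, OpenCV 4.12 (cv2) and the standard library are available. Lean on these libraries where they do the work, as an engineer would, in place of code of your own. Each camera call takes 0.05 s, during which the arm holds its last target. There are 200 camera calls.

## Task

Put the fresh ink cartridge standing on the desk into the empty stall of the printer's carriage, latch step towards the spring catch, sliding it in along the slope of the stall until it is fully home and the catch has clicked over its step. Then close the printer's top cover completely. Leave the mug, the phone and the pencil where they lie.

Things in the scene. Friction and masses are not known exactly. Their poses are not given: they have to be found in the camera images.
- cartridge_center (a point): Centre of the fresh ink cartridge (loose, black, about 80 g), 39 mm above its underside; at first it stands upright on the desk, fin up. Tank 46 mm (its x) by 42 mm (its y), 48 mm high; on its +x side, with the copper contacts, the outermost 9 mm of the top is cut down to 38 mm: the latch step. z points up through the fin, x to the step side.
- cartridge_grip (a point): Centre of the cartridge's grip fin, 63 mm above its underside, same axes as cartridge_center. The fin stands in the middle of the tank's top: 26 mm long along x, 16 mm thick along y, from 48 to 78 mm above the underside. Pinch it across its thickness (along y); the tank's flat top is 15 mm below this point.
- cartridge_foot (a point): Middle of the cartridge's underside, 39 mm below cartridge_center along its z; same axes.
- seat_floor (a point): Middle of the empty stall's floor, where cartridge_foot comes to rest, with the axes of a seated cartridge. The stall is a grey open chute, raked: its z points out of the mouth, up and 30 degrees from vertical towards the printer's front; x to its far, upper side with the catch. Inside 49 mm (x) by 45 mm (y): 1.5 mm play all round. The cartridge slides in along -z, keeping this tilt.
- stall_mouth (a point): On the stall's axis, 42 mm from seat_floor along z, at the rim; same axes. Side and far walls are 34 mm high along z, the near (-x) wall 48 mm; each ends in a lip 7 to 9 mm high that flares outwards by 4 to 5 mm as a lead-in.
- stall_used: The carriage's other stall, origin on its floor: 64 mm beside seat_floor, on its left or its right; it holds an identical cartridge that stays in (fixed). 48 mm are free between its fin and the fresh cartridge's once seated. The carriage with both stalls may stand anywhere along its rod; it does not move.
- catch (a joint): Turn (rad) of the empty stall's spring catch, a white lever 16 mm wide on the stall's far (+x) wall: 0 at rest, grows as it is pushed outwards. Its hook juts 4 mm into the cartridge's path: sloping lead-in 57 to 42 mm above the floor along z, flat underside at 39.5 mm. The cartridge pushes it out to 0.05 to 0.12 (8 to 18 N along the stall); in the last 1.5 mm it springs back over the step.
- cover (a joint): Opening (rad) of the printer's top cover: 0 closed and level; starts 1.3 to 1.5, nearly upright at the far side of the opening. White frame with clear window, 334 mm wide, 180 mm from hinge to free edge, 4 mm thick, a 32 mm lip under its free edge, 250 g. Its stiff hinge keeps it wherever it is left; 0.5 to 3 N at the free edge swing it down.
- cover_edge (a point): Middle of the cover's free edge, on its outer (top) face. Axes of the cover: x from the free edge to the hinge, z out of the outer face (up when closed).
- cover_hinge (a point): Middle of the cover's hinge line, 148 mm above the desk; axes of the printer: x from its front to its rear, y along the hinge, z up. When closed the cover's top face is 150 mm above the desk.
- printer: White inkjet printer, fixed, 400 mm wide (y) by 280 mm deep (x), front to -x; origin under its middle. Front deck 110 mm high, sides and rear 148 mm. Top opening 336 mm wide, from 75 mm before the middle to the hinge line 105 mm behind it.
- mug: White mug, 80 mm wide, 92 mm high, loose bystander. Origin in the middle of its underside.
- phone: Black phone lying flat, 148 by 72 by 8 mm, loose bystander. Origin in the middle of its underside.
- pencil: Orange pencil lying flat, 170 mm long, 7 mm thick, loose bystander. Origin below its middle.

How it is judged:
By the outcome, as a careful person would: the job done as asked, in the order asked, and still so for the second after the job is handed in, with the robot touching nothing.
It also fails if it takes over 69 s, if anything falls off the work surface, if the arm or the gripper's body presses on something with over 40 N, if the wrist force passes 120 N, or if a joint passes its speed limit or range.

## Working session

There is one attempt and no reset: what is moved stays moved. The work goes in short steps, Python scripts to look and compute and a tool call to move; the robot and the scene stay as the last step left them, time stands still between calls to the robot, and variables do not carry over. Pictures are saved under pics/ and viewed, at most 10 in all, crops included, and the job is handed in when it is done.

Besides the shell and the picture viewer there is one more tool, called after "Request:" as a command line: name --pt "numbers of a row" for each row, then --argument value for the rest. send_rows: Moves the arm, as the interface text tells. Its arguments: {"type":"object","properties":{"deltas":{"type":"array","items":{"type":"array","items":{"type":"number"}}},"squeeze":{"type":"number"}},"required":["deltas"]}

```bash
ls; mkdir -p pics; cat > h.py <<'E'
import numpy as np, cv2
from scipy.spatial.transform import Rotation as R
from workcell import robot
def toolT():
    s=robot.sense(); T=np.eye(4); T[:3,:3]=R.from_euler('xyz',s['orientation']).as_matrix(); T[:3,3]=s['tool_pos']; return T
def snap(n):
    T=toolT(); s=robot.snapshot(n)
    if 'hand_eye' in s: C=T@np.array(s['hand_eye'])
    else:
        C=np.eye(4); a=np.array(s['attitude']); 
        C[:3,:3]=a if a.shape==(3,3) else R.from_euler('xyz',a).as_matrix(); C[:3,3]=s['origin']
    s['C']=C; return s
def world(s):
    """HxWx3 world points (nan where no depth)"""
    h,w=s['z_map'].shape; K=np.array(s['mtx']); k=s['k1']
    uv=np.stack(np.meshgrid(np.arange(w),np.arange(h)),-1).reshape(-1,1,2).astype(float)
    p=cv2.undistortPoints(uv,K,np.array([k,0,0,0.]))[:,0].reshape(h,w,2)
    z=s['z_map'].astype(float).copy(); z[z<=0]=np.nan
    P=np.stack([p[...,0]*z,-p[...,1]*z,-z],-1)
    return P@s['C'][:3,:3].T+s['C'][:3,3]
E
python3 - <<'E'
from h import *
for n in ['scene','top']:
    s=snap(n); cv2.imwrite(f'pics/{n}0.png',s['color']); W=world(s); np.save(f'{n}W.npy',W)
    print(n,np.shape(s['attitude']),s['origin'],s['k1'])
    for t in ['cartridge_center','catch','stall_used','seat_floor','cover','printer','mug','phone','pencil']:
        try:
            for d in robot.outline_of(t,n)[:2]:
                m=d['mask']; q=W[m]; print(t,round(d['p'],2),np.round(d['xy']),m.sum(),np.round(np.nanmedian(q,0)),np.round(np.nanpercentile(q,2,axis=0)),np.round(np.nanpercentile(q,98,axis=0)))
        except Exception as e: print(t,e)
E
```

```text
pics
scene (3,) [882.82016059 702.29886659 675.13126852] -0.09068814082262838
stall_used 0.83 [249. 174.] 631 [609. -56. 101.] [572. -94.  77.] [650. -35. 131.]
seat_floor 0.52 [237. 162.] 310 [ 607. -139.   89.] [ 555. -217.   62.] [ 634. -102.  128.]
cover 0.59 [215. 123.] 2914 [675. -20. 306.] [ 606. -217.  150.] [733.  99. 324.]
cover 0.44 [256. 197.] 17219 [631.  69. 110.] [ 461. -222.   16.] [769. 176. 322.]
printer 0.9 [259. 199.] 17306 [631.  67. 109.] [ 459. -222.   15.] [769. 176. 322.]
mug 0.8 [279. 318.] 2718 [714. 308.  56.] [676. 262.   0.] [762. 350.  92.]
mug 0.72 [360. 370.] 3136 [636. 448.   7.] [564. 412.   5.] [703. 483.  10.]
phone 0.63 [361. 372.] 3164 [636. 448.   7.] [564. 411.   4.] [703. 484.  10.]
pencil 0.47 [435. 259.] 187 [332. 319.   5.] [315. 232.  -1.] [346. 380.   8.]
top (3,) [ 303.81482808  122.73950435 1177.43976331] 0.000988699824151534
cartridge_center 0.68 [244. 216.] 409 [464. 294.  48.] [442. 272.  11.] [493. 321.  81.]
catch 0.38 [442. 151.] 65 [ 605. -130.  125.] [ 600. -139.   83.] [ 627. -124.  131.]
seat_floor 0.63 [435. 165.] 814 [ 595. -131.   73.] [ 553. -156.   48.] [627. -99. 127.]
cover 0.66 [426. 100.] 4315 [647. -63. 321.] [ 596. -215.  149.] [709.  94. 326.]
printer 0.84 [387. 157.] 26024 [599. -35. 108.] [ 428. -234.   15.] [728. 152. 324.]
mug 0.88 [244. 111.] 1494 [720. 302.  43.] [668. 259.  -0.] [755. 344.  94.]
mug 0.19 [184. 150.] 1831 [625. 445.   8.] [557. 409.   3.] [697. 481.  13.]
phone 0.67 [433. 164.] 849 [ 595. -131.   74.] [ 553. -157.   47.] [627. -99. 127.]
phone 0.56 [184. 149.] 1820 [627. 445.   8.] [559. 409.   3.] [699. 481.  13.]
pencil 0.7 [240. 281.] 255 [323. 298.   6.] [308. 231.   0.] [339. 372.  12.]
```

View pics/scene0.png

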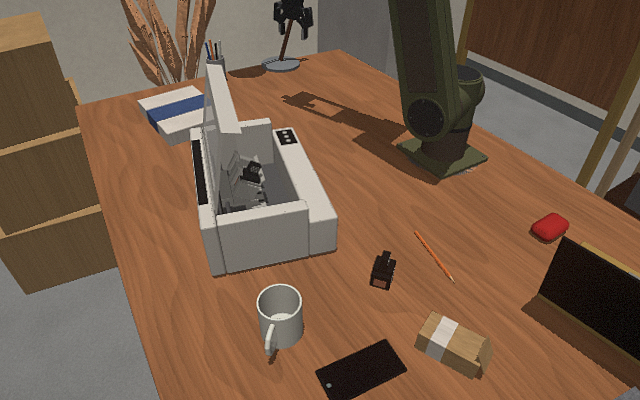

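View pics/top0.png

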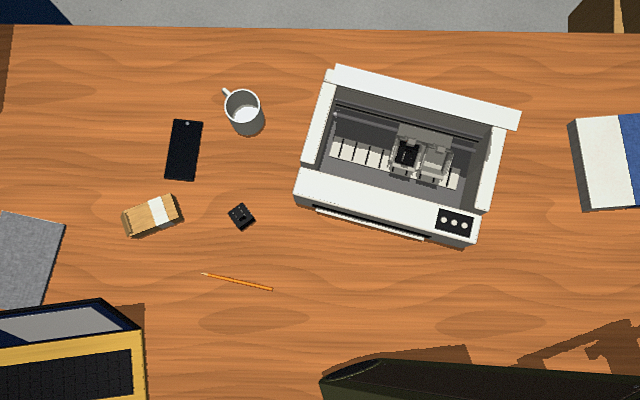

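```bash
python3 - <<'E'
import numpy as np,cv2
W=np.load('topW.npy')
# printer yaw: from points z in 143..153 (sides/rear rim) and deck z 105..114
for lo,hi,box in [(141,153,(400,900,-350,300)),(104,115,(400,650,-350,300))]:
    m=(W[...,2]>lo)&(W[...,2]<hi)&(W[...,0]>box[0])&(W[...,0]<box[1])&(W[...,1]>box[2])&(W[...,1]<box[3])
    q=W[m][:,:2].astype(np.float32); r=cv2.minAreaRect(q); print(m.sum(),r,np.round(cv2.boxPoints(r)))
# cover
m=(W[...,2]>200)&(W[...,0]>500); q=W[m]; c=np.nanmean(q,0); u,s,v=np.linalg.svd(q-c,full_matrices=False); print(c,s,v)
# cartridge
for lo,hi in [(72,86),(44,53),(33,43)]:
    m=(np.abs(W[...,0]-467)<45)&(np.abs(W[...,1]-296)<45)&(W[...,2]>lo)&(W[...,2]<hi)
    q=W[m][:,:2].astype(np.float32); print(lo,m.sum(),q.mean(0),cv2.minAreaRect(q))
E
```

```text
2968 ((621.804443359375, -53.592742919921875), (400.10870361328125, 213.11964416503906), 75.34027099609375) [[ 468. -220.]
 [ 674. -274.]
 [ 776.  113.]
 [ 569.  167.]]
5910 ((545.7518920898438, -24.345901489257812), (399.7214660644531, 241.25868225097656), 84.8758316040039) [[ 408. -213.]
 [ 648. -234.]
 [ 684.  164.]
 [ 443.  185.]]
[643.63742019 -60.87244284 320.8507503 ] [6119.0521548   673.64460538  103.50521895] [[-2.50917208e-01 -9.68008231e-01 -7.86811209e-04]
 [ 9.48667586e-01 -2.46065429e-01  1.98699812e-01]
 [-1.92536660e-01  4.91107796e-02  9.80060083e-01]]
72 95 [469.36932 298.79816] ((469.418212890625, 299.2152404785156), (27.28759002685547, 16.530160903930664), 39.90247344970703)
44 215 [464.323  294.9565] ((467.724853515625, 297.7602844238281), (41.52058029174805, 42.0009651184082), 36.49700164794922)
33 52 [475.1733  301.84967] ((470.0907287597656, 298.96063232421875), (46.99491882324219, 41.596893310546875), 39.36312484741211)
```

The top view shows the printer at about (400,155), with the used black cartridge at (407,152) and the empty stall at about (440,155). The fresh cartridge is at (242,216), with its contacts facing the mug side. The scene view agrees: fresh cartridge at (382,270) with copper towards that camera, and the cover upright.

```bash
cat >> h.py <<'E'
def goto(p,Rm,n=None):
    """print deltas (m, rad) of tool axes to reach world pose"""
    T=toolT(); d=T[:3,:3].T@(np.array(p)-T[:3,3]); r=R.from_matrix(T[:3,:3].T@Rm).as_rotvec()
    print('delta m',np.round(d/1000,4),'rot',np.round(r,4),'rows>=',np.linalg.norm(d)/41.7,np.degrees(np.linalg.norm(r))/7.16)
def cartR(yaw): return R.from_euler('z',yaw,degrees=True).as_matrix()
def seatR(yaw=-14.75):
    z=np.array([-.5,0,np.sqrt(.75)]); x=np.array([np.sqrt(.75),0,.5]); return cartR(yaw)@np.c_[x,np.cross(z,x),z]
def toolR(Rc,s=1): return Rc@np.diag([s,-s,-1.])
E
python3 - <<'E'
from h import *
s=robot.sense(); print(s['orientation'],s['width'],s['joints']); T=toolT(); print(np.round(T,2))
w=robot.snapshot('wrist'); print(np.round(w['hand_eye'],3)); print(w['mtx'],w['k1'])
W=np.load('topW.npy'); o=np.array([589.6,-44.8,0]); P=(W-o)@cartR(-14.75)
print('stall(printer frame)',o)
np.save('topP.npy',P)
m=(P[...,0]>-30)&(P[...,0]<60)&(P[...,1]>-165)&(P[...,1]<60)
for z0 in range(40,150,10):
    q=P[m&(P[...,2]>z0)&(P[...,2]<z0+10)]; print(z0,len(q),np.round(np.percentile(q,[3,50,97],axis=0)).tolist() if len(q) else '')
S=seatR()
for s_ in (1,-1):
    print('view stall',s_); mouth=np.array([600,-131,90.]); goto(mouth+S[:,2]*170,toolR(S,s_))
E
```

```text
[3.14156120e+00 6.60854781e-05 4.08791833e-01] 1.0008915582572577 [-1.23550237e+00  3.06792452e-01  1.50640991e+00 -6.55131586e-05
  1.32835407e+00 -7.34821534e-02]
[[ 9.2000e-01  4.0000e-01 -0.0000e+00  2.2852e+02]
 [ 4.0000e-01 -9.2000e-01 -0.0000e+00 -5.2765e+02]
 [-0.0000e+00  0.0000e+00 -1.0000e+00  2.3131e+02]
 [ 0.0000e+00  0.0000e+00  0.0000e+00  1.0000e+00]]
[[   0.       0.952    0.306   78.155]
 [   1.      -0.      -0.       0.918]
 [  -0.       0.306   -0.952 -142.973]
 [   0.       0.       0.       1.   ]]
[[322.45728408   0.         320.11488386]
 [  0.         322.45728408 196.44162191]
 [  0.           0.           1.        ]] -0.021508880149387635
stall(printer frame) [589.6 -44.8   0. ]
40 72 [[10.0, -102.0, 40.0], [21.0, -69.0, 47.0], [57.0, 10.0, 50.0]]
50 203 [[11.0, -103.0, 50.0], [28.0, -83.0, 55.0], [40.0, -56.0, 60.0]]
60 157 [[5.0, -103.0, 60.0], [42.0, -78.0, 64.0], [52.0, 9.0, 70.0]]
70 107 [[-2.0, -111.0, 71.0], [11.0, -72.0, 76.0], [59.0, 17.0, 80.0]]
80 270 [[-10.0, -112.0, 81.0], [7.0, -55.0, 86.0], [59.0, 16.0, 90.0]]
90 441 [[-17.0, -110.0, 90.0], [7.0, -33.0, 94.0], [48.0, 14.0, 100.0]]
100 277 [[11.0, -106.0, 100.0], [33.0, -28.0, 104.0], [44.0, 10.0, 109.0]]
110 57 [[-1.0, -91.0, 110.0], [33.0, -21.0, 113.0], [43.0, 4.0, 120.0]]
120 152 [[-11.0, -86.0, 121.0], [16.0, -19.0, 126.0], [41.0, -8.0, 129.0]]
130 48 [[0.0, -86.0, 130.0], [8.0, -17.0, 132.0], [41.0, -10.0, 135.0]]
140 0 
view stall 1
delta m [ 0.4317 -0.2688 -0.0059] rot [-0.1744  0.5039  0.6507] rows>= 12.19662167186862 6.731976141916699
view stall -1
delta m [ 0.4317 -0.2688 -0.0059] rot [-0.6442 -0.2229 -2.4042] rows>= 12.19662167186862 19.996981100886735
```

Request:
send_rows --pt "0.085 0.216 -0.134 -0.003 -0.087 0.252 0.325" --pt "0.085 0.216 -0.134 -0.003 -0.087 0.252 0.325" --pt "0.085 0.216 -0.134 -0.003 -0.087 0.252 0.325" --pt "0.085 0.216 -0.134 -0.003 -0.087 0.252 0.325" --pt "0.085 0.432 -0.269 -0.006 -0.174 0.504 0.651" --pt "0.085 0.432 -0.269 -0.006 -0.174 0.504 0.651" --pt "0.085 0.432 -0.269 -0.006 -0.174 0.504 0.651" --pt "0.085 0.432 -0.269 -0.006 -0.174 0.504 0.651" --pt "0.085 0.432 -0.269 -0.006 -0.174 0.504 0.651" --pt "0.085 0.432 -0.269 -0.006 -0.174 0.504 0.651" --pt "0.085 0.432 -0.269 -0.006 -0.174 0.504 0.651" --pt "0.085 0.432 -0.269 -0.006 -0.174 0.504 0.651" --pt "0.085 0.432 -0.269 -0.006 -0.174 0.504 0.651" --pt "0.085 0.432 -0.269 -0.006 -0.174 0.504 0.651" --pt "0.085 0.432 -0.269 -0.006 -0.174 0.504 0.651" --pt "0.085 0.432 -0.269 -0.006 -0.174 0.504 0.651" --pt "0.085 0.432 -0.269 -0.006 -0.174 0.504 0.651" --pt "0.085 0.432 -0.269 -0.006 -0.174 0.504 0.651"

```text
time: 2.55
tool_pos: [517.2, -110.3, 237.1]
orientation: [-3.141, -0.523, -0.26]
wrist_force: [-1.2, -0.3, 1.0]
width: 0.996
finger_force: 0.0
```

```bash
python3 - <<'E'
from h import *
print(robot.sense()['joints'])
s=snap('wrist'); cv2.imwrite('pics/w1.png',s['color']); W=world(s); np.save('w1W.npy',W); S=seatR()
np.savez('w1.npz',C=s['C'],K=s['mtx'],k=s['k1'])
for t in ['stall_used','catch','seat_floor','cover']:
    for d in robot.outline_of(t,'wrist')[:2]:
        q=(W[d['mask']]-[600,-131,90])@S; print(t,round(d['p'],2),np.round(d['xy']),np.round(np.nanpercentile(q,[2,50,98],axis=0)).tolist())
E
```

```text
[-0.30670923  0.0213789   2.00037293  0.04205239  0.59761619  1.4957696 ]
stall_used 0.61 [220.  34.] [[95.0, -80.0, 15.0], [116.0, 66.0, 73.0], [128.0, 225.0, 110.0]]
stall_used 0.58 [254. 186.] [[-37.0, 37.0, -26.0], [-2.0, 58.0, 18.0], [27.0, 90.0, 49.0]]
catch 0.52 [317. 158.] [[2.0, -7.0, -43.0], [23.0, 1.0, 28.0], [30.0, 11.0, 30.0]]
catch 0.17 [317. 186.] [[-37.0, -27.0, -31.0], [-16.0, 0.0, -6.0], [27.0, 27.0, 29.0]]
seat_floor 0.72 [319. 184.] [[-37.0, -27.0, -31.0], [-16.0, 0.0, -6.0], [27.0, 27.0, 29.0]]
cover 0.9 [220.  38.] [[94.0, -80.0, 14.0], [116.0, 66.0, 73.0], [128.0, 226.0, 110.0]]
```

View pics/w1.png

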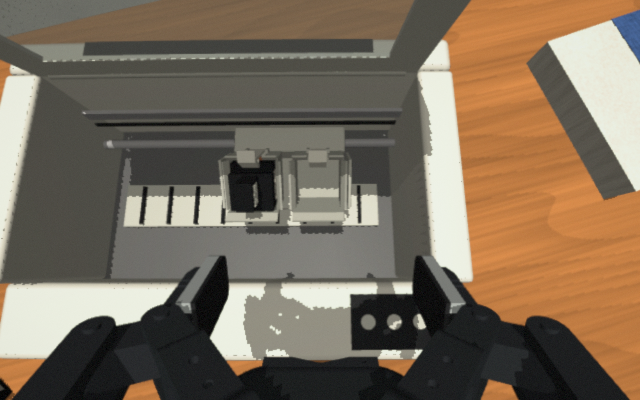

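The wrist view shows the empty stall at (319,188), its catch at (317,155) and the used cartridge at (250,186). The printer looks square to the view. Next I fit the stall from the depth data.

```bash
python3 - <<'E'
from h import *
W=np.load('w1W.npy'); S=seatR(); Q=(W-[600,-131,90])@S
np.set_printoptions(linewidth=200,suppress=True)
# z (stall frame) image around stall
print('cols 283..357 z'); 
for r in range(146,232,4): print(r,'z',np.round(Q[r,283:358:4,2]).tolist())
r=200
for r in (175,190,205): print(r,'y',np.round(Q[r,283:358:4,1]).tolist())
c=319
for c in (305,319,333): print(c,[tuple(np.round(Q[r,c,[0,2]]).tolist()) for r in range(146,232,4)])
# floor fit
m=np.zeros(W.shape[:2],bool); m[172:196,302:336]=1; q=Q[m]; q=q[np.isfinite(q).all(1)]; med=np.median(q[:,2]); q=q[abs(q[:,2]-med)<5]
A=np.c_[q[:,:2],np.ones(len(q))]; print(med,len(q),np.linalg.lstsq(A,q[:,2],rcond=None)[0])
E
python3 - <<'E'
import cv2
i=cv2.imread('pics/w1.png')[130:240,210:370]; cv2.imwrite('pics/w1c.png',cv2.resize(i,None,fx=5,fy=5,interpolation=cv2.INTER_NEAREST))
E
```

```text
cols 283..357 z
146 z [-46.0, -46.0, -47.0, -46.0, -45.0, -45.0, -46.0, -45.0, -46.0, -47.0, -46.0, -47.0, -46.0, -47.0, -47.0, -46.0, -58.0, -58.0, -58.0]
150 z [-44.0, -44.0, -44.0, -44.0, -45.0, -44.0, -20.0, 29.0, 30.0, 28.0, 29.0, -21.0, -44.0, -44.0, -42.0, -44.0, -88.0, -89.0, -89.0]
154 z [-50.0, -51.0, -52.0, -13.0, -13.0, -11.0, -13.0, 28.0, 28.0, 29.0, 29.0, -31.0, -11.0, -12.0, -11.0, -52.0, -24.0, -87.0, -87.0]
158 z [-62.0, -62.0, -62.0, 10.0, 8.0, 8.0, 2.0, 28.0, 28.0, 29.0, 29.0, -29.0, 6.0, 8.0, 7.0, 8.0, -16.0, -84.0, -83.0]
162 z [-59.0, -59.0, 10.0, -0.0, -30.0, -31.0, -29.0, 28.0, 27.0, 26.0, 27.0, -31.0, -31.0, -30.0, -29.0, 7.0, 10.0, 4.0, -79.0]
166 z [-57.0, -58.0, 9.0, -0.0, -30.0, -30.0, -29.0, 15.0, 15.0, 16.0, 14.0, -31.0, -31.0, -31.0, -27.0, 8.0, 11.0, 5.0, -78.0]
170 z [-55.0, -54.0, 9.0, 3.0, -31.0, -30.0, -29.0, -30.0, -29.0, -29.0, -30.0, -30.0, -31.0, -31.0, -26.0, 8.0, 10.0, 5.0, -75.0]
174 z [-52.0, -52.0, 11.0, 4.0, -31.0, -29.0, -31.0, -31.0, -31.0, -30.0, -29.0, -30.0, -30.0, -30.0, -25.0, 8.0, 9.0, 5.0, -73.0]
178 z [-49.0, -49.0, 11.0, 4.0, 
[... 2574 characters left out ...]
29.0), (23.0, 29.0), (19.0, 26.0), (13.0, 16.0), (-1.0, -29.0), (-6.0, -30.0), (-10.0, -30.0), (-15.0, -30.0), (-19.0, -29.0), (-24.0, -30.0), (-29.0, -31.0), (-32.0, -26.0), (-32.0, -12.0), (-32.0, 0.0), (-32.0, 13.0), (-33.0, 22.0), (-36.0, 24.0), (-66.0, -39.0), (-72.0, -42.0), (-77.0, -39.0)]
333 [(22.0, -45.0), (18.0, -45.0), (19.0, -12.0), (19.0, 7.0), (7.0, -30.0), (3.0, -29.0), (-1.0, -30.0), (-6.0, -30.0), (-11.0, -31.0), (-15.0, -29.0), (-19.0, -30.0), (-24.0, -30.0), (-29.0, -30.0), (-32.0, -26.0), (-32.0, -12.0), (-32.0, 1.0), (-32.0, 13.0), (-33.0, 21.0), (-35.0, 25.0), (-64.0, -34.0), (-72.0, -42.0), (-76.0, -39.0)]
-29.8988893903405 814 [  0.0001867   -0.00000446 -29.89893065]
```

View pics/w1c.png

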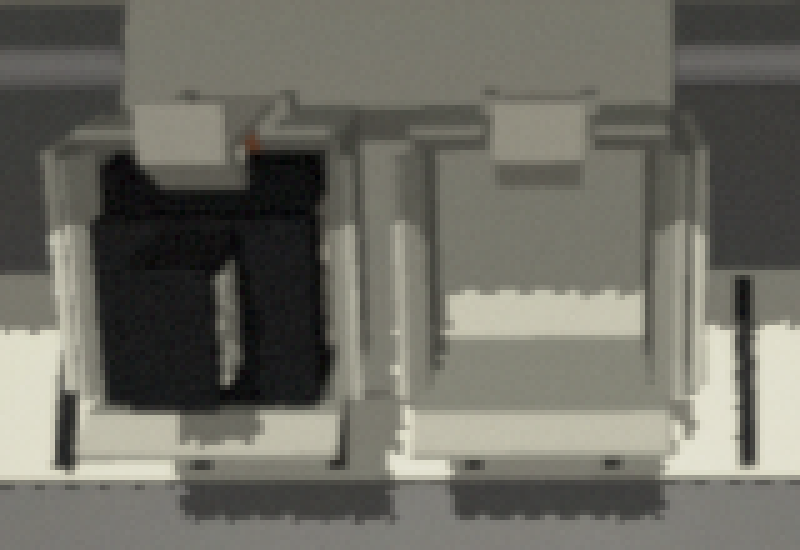

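```bash
python3 - <<'E'
from h import *
W=np.load('w1W.npy'); S=seatR(); Q=(W-[600,-131,90])@S
m=np.zeros(W.shape[:2],bool); m[165:200,285:352]=1
q=Q[m&(Q[...,2]>-24)&(Q[...,2]<3)]; 
for sg in (1,-1):
    k=q[(q[:,1]*sg>0)&(q[:,1]*sg<30)]; print('wall',sg,len(k),np.percentile(k[:,1],[5,25,50,75,95]).round(1), np.polyfit(k[:,0],k[:,1],1))
    k=Q[m&(Q[...,2]>6.5)&(Q[...,2]<13)]; k=k[(k[:,1]*sg>20)&(k[:,1]*sg<36)]; print(' lip',len(k),np.percentile(k[:,1],[5,50,95]).round(1),np.polyfit(k[:,0],k[:,1],1))
m2=np.zeros_like(m); m2[199:208,300:340]=1; k=Q[m2&(Q[...,2]>-24)&(Q[...,2]<14)]; print('near wall',np.median(k[:,0]),np.polyfit(k[:,1],k[:,0],1))
k=Q[150:165,300:335].reshape(-1,3); k=k[k[:,2]>10]; print('catch y',np.percentile(k[:,1],[2,50,98]))
# floor y extents
k=Q[170:195,290:350].reshape(-1,3); k=k[abs(k[:,2]+30)<1.5]; print('floor y',np.percentile(k[:,1],[1,99]))
# used cartridge
k=Q[160:205,225:285].reshape(-1,3); k=k[(k[:,2]>13)&(k[:,2]<50)]; print('used',np.percentile(k,[2,50,98],axis=0).round(1).tolist())
k=k[k[:,2]>45]; print('fin top',len(k),k.mean(0))
# cartridge view pose
c=np.array([467.5,297.5,0]); Rc=cartR(38.5); goto(c+[0,0,200],toolR(Rc,1))
E
```

```text
wall 1 90 [ 5.1 22.4 22.5 22.6 22.7] [ 0.25262075 23.60915746]
 lip 168 [23.9 25.9 28. ] [1.02491951e-02 2.59979755e+01]
wall -1 104 [-30.  -24.5 -22.5 -22.4  -6.5] [ -0.33328368 -26.95652783]
 lip 162 [-28.  -26.  -24.2] [-1.11660149e-02 -2.59929376e+01]
near wall -32.05828606391733 [-3.10231649e-03 -3.20648322e+01]
catch y [-12.48378081   0.62344675  15.05595824]
floor y [-21.82926808  22.28523353]
used [[-22.5, 43.3, 14.3], [-1.6, 59.2, 20.1], [20.6, 83.9, 49.4]]
fin top 419 [-3.63802215 63.62741863 48.45646859]
delta m [-0.1512 -0.3809 -0.044 ] rot [ 0.2432 -0.4851 -0.9092] rows>= 9.883372988878241 8.47290564448977
```

Request:
send_rows --pt "0.085 -0.076 -0.19 -0.022 0.122 -0.243 -0.455" --pt "0.085 -0.076 -0.19 -0.022 0.122 -0.243 -0.455" --pt "0.085 -0.076 -0.19 -0.022 0.122 -0.243 -0.455" --pt "0.085 -0.076 -0.19 -0.022 0.122 -0.243 -0.455" --pt "0.085 -0.151 -0.381 -0.044 0.243 -0.485 -0.909" --pt "0.085 -0.151 -0.381 -0.044 0.243 -0.485 -0.909" --pt "0.085 -0.151 -0.381 -0.044 0.243 -0.485 -0.909" --pt "0.085 -0.151 -0.381 -0.044 0.243 -0.485 -0.909" --pt "0.085 -0.151 -0.381 -0.044 0.243 -0.485 -0.909" --pt "0.085 -0.151 -0.381 -0.044 0.243 -0.485 -0.909" --pt "0.085 -0.151 -0.381 -0.044 0.243 -0.485 -0.909" --pt "0.085 -0.151 -0.381 -0.044 0.243 -0.485 -0.909" --pt "0.085 -0.151 -0.381 -0.044 0.243 -0.485 -0.909" --pt "0.085 -0.151 -0.381 -0.044 0.243 -0.485 -0.909" --pt "0.085 -0.151 -0.381 -0.044 0.243 -0.485 -0.909" --pt "0.085 -0.151 -0.381 -0.044 0.243 -0.485 -0.909"

```text
time: 4.13
tool_pos: [467.6, 296.9, 200.5]
orientation: [3.141, -0.0, 0.671]
wrist_force: [-0.5, 0.2, 0.3]
width: 0.999
finger_force: 0.0
```

```bash
python3 - <<'E'
from h import *
print(robot.sense()['tool_pos'],robot.sense()['joints'])
s=snap('wrist'); cv2.imwrite('pics/w2.png',s['color']); W=world(s); np.save('w2W.npy',W)
near=np.hypot(W[...,0]-468,W[...,1]-298)<50
for lo,hi in [(74,84),(45,52),(34,42)]:
    q=W[near&(W[...,2]>lo)&(W[...,2]<hi)]; r=cv2.minAreaRect(q[:,:2].astype(np.float32)); print(lo,len(q),q.mean(0).round(1),np.median(q[:,2]),r)
for lo,hi in [(75,84),(45,52),(34,42)]:
    q=W[near&(W[...,2]>lo)&(W[...,2]<hi)]; k=(q-[468,298,0])@cartR(38.5); print(lo,np.percentile(k,[1,3,50,97,99],axis=0).round(1).tolist())
q=W[near&(abs(W[...,2])<10)]; print('desk',np.median(q[:,2]))
for d in robot.outline_of('cartridge_grip','wrist')[:2]: print(d['p'],d['xy'],np.nanmedian(W[d['mask']],0))
E
```

```text
[467.62882953 296.89750471 200.45944782] [ 4.89638806e-01  3.03052052e-01  1.59572608e+00 -3.31035269e-04
  1.24237578e+00  1.38938520e+00]
74 563 [473.4 299.3  78.2] 78.26745729681886 ((473.0494384765625, 298.9142761230469), (25.651233673095703, 15.614814758300781), 38.115657806396484)
45 1043 [470.  297.1  48.3] 48.35553705213755 ((469.1824645996094, 295.8050231933594), (37.5831413269043, 41.80720901489258), 37.363407135009766)
34 472 [487.6 309.5  38.5] 38.365536734161594 ((487.56756591796875, 309.74444580078125), (9.681941986083984, 41.298038482666016), 37.12776565551758)
75 [[-8.0, -10.1, 75.4], [-7.5, -10.0, 76.6], [4.8, -2.3, 78.3], [16.9, 5.3, 79.5], [17.2, 5.4, 79.7]]
45 [[-18.6, -23.0, 45.9], [-18.2, -22.4, 46.7], [1.4, 2.2, 48.4], [17.9, 18.1, 49.8], [18.3, 18.5, 50.3]]
34 [[17.8, -23.4, 36.2], [18.0, -22.5, 36.7], [22.5, -3.4, 38.4], [27.1, 16.6, 40.8], [27.2, 17.5, 41.4]]
desk 0.44381494531617705
0.59 [323.3, 172.4] [477.85126293 302.46381091  48.29793634]
```

View pics/w2.png

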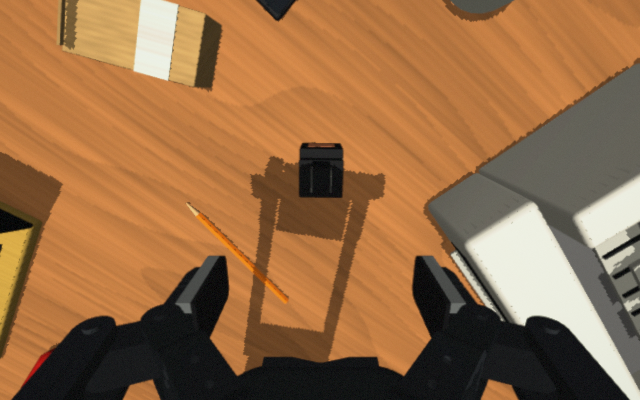

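The picture shows the cartridge at (321,170), step and copper upwards (tool +x). The pencil is well clear of the fingers.

```bash
python3 - <<'E'
from h import *
goto([473,299,52],toolR(cartR(37.6),1))
E
```

```text
delta m [0.0052 0.0019 0.1485] rot [ 0.0003 -0.0005  0.0153] rows>= 3.562640599646534 0.12215330777923321
```

Request:
send_rows --pt "0.05 0.0052 0.0019 0.06 0 0 0.0153" --pt "0.05 0.0052 0.0019 0.1 0 0 0.0153" --pt "0.05 0.0052 0.0019 0.13 0 0 0.0153" --pt "0.05 0.0052 0.0019 0.1485 0 0 0.0153" --pt "0.05 0.0052 0.0019 0.1485 0 0 0.0153" --pt "0.05 0.0052 0.0019 0.1485 0 0 0.0153" --pt "0.0 0.0052 0.0019 0.1485 0 0 0.0153" --pt "0.0 0.0052 0.0019 0.1485 0 0 0.0153" --pt "0.0 0.0052 0.0019 0.1485 0 0 0.0153" --pt "0.0 0.0052 0.0019 0.1485 0 0 0.0153" --pt "0.0 0.0052 0.0019 0.1485 0 0 0.0153" --pt "0.0 0.0052 0.0019 0.1485 0 0 0.0153" --pt "0.0 0.0052 0.0019 0.1485 0 0 0.0153" --pt "0.0 0.0052 0.0019 0.1485 0 0 0.0153" --squeeze 60

```text
time: 5.4
tool_pos: [474.4, 301.0, 54.0]
orientation: [3.141, -0.005, 0.658]
wrist_force: [-0.3, 0.6, 7.2]
width: 0.173
finger_force: 59.7
```

```bash
python3 - <<'E'
from h import *
s=robot.sense(); print(s['tool_pos'],s['orientation'],s['width'],s['finger_force'],s['wrist_force'])
E
```

```text
[474.4174989  301.03590393  53.96099329] [ 3.14050156 -0.00507879  0.65813502] 0.1733332366615499 59.74408686161041 [-0.33353129  0.55080944  7.15468042]
```

Request:
send_rows --pt "0.0 0 0 -0.01 0 0 0" --pt "0.0 0 0 -0.04 0 0 0" --pt "0.0 0 0 -0.08 0 0 0" --pt "0.0 0 0 -0.12 0 0 0" --pt "0.0 0 0 -0.16 0 0 0" --pt "0.0 0 0 -0.2 0 0 0" --pt "0.0 0 0 -0.2 0 0 0" --pt "0.0 0 0 -0.2 0 0 0" --pt "0.0 0 0 -0.2 0 0 0"

```text
time: 6.15
tool_pos: [471.9, 299.7, 252.0]
orientation: [3.141, -0.0, 0.658]
wrist_force: [-0.3, 0.3, -1.2]
width: 0.174
finger_force: 58.6
```

```bash
python3 - <<'E'
from h import *
s=robot.sense(); print(s['tool_pos'],s['orientation'],s['width'],s['finger_force'],s['wrist_force'])
T=toolT(); s=snap('wrist'); cv2.imwrite('pics/w3.png',s['color']); W=world(s); L=(W-T[:3,3])@T[:3,:3]; np.save('w3L.npy',L)
m=(abs(L[...,0])<45)&(abs(L[...,1])<27)&(L[...,2]>-40)&(L[...,2]<70)
h,e=np.histogram(L[m][:,2],bins=np.arange(-40,70,2)); print(list(zip(e.astype(int),h)))
vv,uu=np.where(m); print(uu.min(),uu.max(),vv.min(),vv.max())
E
```

```text
[471.91700171 299.72220716 252.04619453] [ 3.14142119e+00 -2.78444644e-04  6.57989015e-01] 0.17387485637637476 58.62764775753021 [-0.331116    0.290795   -1.20701703]
[(np.int64(-40), np.int64(231)), (np.int64(-38), np.int64(464)), (np.int64(-36), np.int64(132)), (np.int64(-34), np.int64(130)), (np.int64(-32), np.int64(181)), (np.int64(-30), np.int64(208)), (np.int64(-28), np.int64(184)), (np.int64(-26), np.int64(1613)), (np.int64(-24), np.int64(610)), (np.int64(-22), np.int64(222)), (np.int64(-20), np.int64(212)), (np.int64(-18), np.int64(207)), (np.int64(-16), np.int64(202)), (np.int64(-14), np.int64(188)), (np.int64(-12), np.int64(173)), (np.int64(-10), np.int64(166)), (np.int64(-8), np.int64(137)), (np.int64(-6), np.int64(100)), (np.int64(-4), np.int64(77)), (np.int64(-2), np.int64(62)), (np.int64(0), np.int64(62)), (np.int64(2), np.int64(47)), (np.int64(4), np.int64(617)), (np.int64(6), np.int64(341)), (np.int64(8), np.int64(123)), (np.int64(10), np.int64(119)), (np.int64(12), np.int64(133)), (np.int64(14), np.int64(973)), (np.int64(16), np.int64(481)), (np.int64(18), np.int64(94)), (np.int64(20), np.int64(87)), (np.int64(22), np.int64(92)), (np.int64(24), np.int64(89)), (np.int64(26), np.int64(105)), (np.int64(28), np.int64(92)), (np.int64(30), np.int64(77)), (np.int64(32), np.int64(73)), (np.int64(34), np.int64(76)), (np.int64(36), np.int64(74)), (np.int64(38), np.int64(62)), (np.int64(40), np.int64(77)), (np.int64(42), np.int64(62)), (np.int64(44), np.int64(57)), (np.int64(46), np.int64(59)), (np.int64(48), np.int64(45)), (np.int64(50), np.int64(52)), (np.int64(52), np.int64(37)), (np.int64(54), np.int64(0)), (np.int64(56), np.int64(0)), (np.int64(58), np.int64(0)), (np.int64(60), np.int64(0)), (np.int64(62), np.int64(0)), (np.int64(64), np.int64(0)), (np.int64(66), np.int64(0))]
268 382 189 328
```

View pics/w3.png

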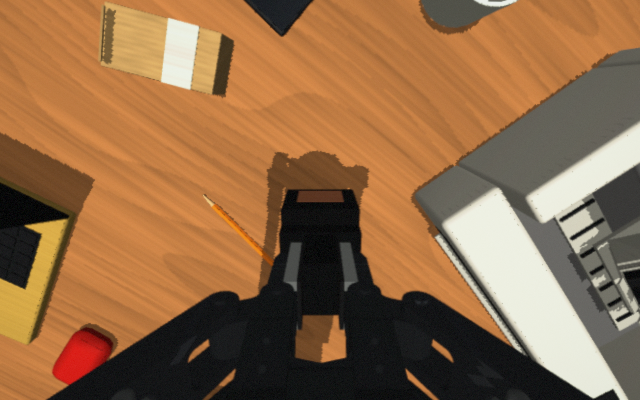

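The cartridge is held between the pads, with its copper face at (320,197). Next I fit its pose in the hand.

```bash
python3 - <<'E'
from h import *
L=np.load('w3L.npy'); np.set_printoptions(suppress=True,precision=4)
def fit(m,a,b,c):
    q=L[m]; A=np.c_[q[:,[a,b]],np.ones(len(q))]
    for _ in range(3):
        w=np.linalg.lstsq(A,q[:,c],rcond=None)[0]; k=abs(A@w-q[:,c])<1.2; q=q[k];A=A[k]
    return len(q),w,q.mean(0).round(2)
x,y,z=L[...,0],L[...,1],L[...,2]
st=(abs(z-15.2)<2)&(x>10)&(x<30)&(abs(y)<26); print('step',fit(st,0,1,2),np.percentile(L[st],[1,50,99],axis=0).round(1).tolist())
tt=(abs(z-5.2)<2)&(x>5)&(x<22)&(abs(y)<26); print('tank',fit(tt,0,1,2),np.percentile(L[tt],[1,50,99],axis=0).round(1).tolist())
ft=(abs(z+25)<2)&(x>-18)&(x<18)&(abs(y)<7); print('fintop',fit(ft,0,1,2),np.percentile(L[ft],[1,50,99],axis=0).round(1).tolist())
fr=(z>19)&(z<51)&(x>15)&(x<32)&(abs(y)<26); print('front',fit(fr,1,2,0),np.percentile(L[fr],[1,50,99],axis=0).round(1).tolist())
ff=(z>-20)&(z<1)&(x>5)&(x<20)&(abs(y)<7); print('finfront',fit(ff,1,2,0))
E
```

```text
step (1305, array([ 0.062 ,  0.0021, 14.6656]), array([15.82,  1.02, 15.65])) [[11.0, -19.5, 13.4], [15.6, 0.8, 15.6], [20.5, 21.4, 17.1]]
tank (667, array([0.0874, 0.0031, 4.9289]), array([9.12, 1.05, 5.73])) [[5.2, -19.5, 3.6], [9.7, 0.8, 5.7], [11.8, 21.5, 7.1]]
fintop (1636, array([  0.007 ,   0.0081, -24.4322]), array([ -1.67,   0.23, -24.44])) [[-14.8, -6.4, -25.9], [-1.5, 0.0, -24.5], [10.8, 6.9, -23.1]]
front (1204, array([ 0.0001,  0.002 , 20.316 ]), array([20.38,  0.97, 33.11])) [[19.8, -19.3, 19.3], [20.4, 0.8, 32.4], [21.0, 21.1, 50.5]]
finfront (632, array([-0.0012, -0.0062, 10.3652]), array([ 10.43,   0.03, -10.21]))
```

```bash
cat >> h.py <<'E'
S=seatR(); RT=toolR(S,1); SO=np.array([600,-131,90])+S@[-7.55,0,-29.9]; FOOT=np.array([-2.6,0.95,53.2])
def seatgoto(h,dx=0,dy=0): goto(SO+S@[dx,dy,h]-RT@FOOT,RT)
def where():
    T=toolT(); f=(T[:3,3]+T[:3,:3]@FOOT-SO)@S; print('foot in seat',f.round(2),'rot err',R.from_matrix(RT.T@T[:3,:3]).as_rotvec().round(4))
    s=robot.sense(); print('t',s['time'],'F seat',(np.array(s['wrist_force'])@S).round(1),'w',s['width'],s['finger_force'])
E
python3 - <<'E'
from h import *
print(SO); seatgoto(150)
E
```

```text
[ 608.13431485 -133.14158638   60.33084043]
delta m [-0.2161  0.3465  0.0136] rot [-0.2387  0.4884  0.8941] rows>= 9.798488514981027 8.373356613957279
```

Request:
send_rows --pt "0.0 -0.108 0.173 0.007 -0.119 0.244 0.447" --pt "0.0 -0.108 0.173 0.007 -0.119 0.244 0.447" --pt "0.0 -0.108 0.173 0.007 -0.119 0.244 0.447" --pt "0.0 -0.108 0.173 0.007 -0.119 0.244 0.447" --pt "0.0 -0.108 0.173 0.007 -0.119 0.244 0.447" --pt "0.0 -0.2161 0.3465 0.0136 -0.2387 0.4884 0.8941" --pt "0.0 -0.2161 0.3465 0.0136 -0.2387 0.4884 0.8941" --pt "0.0 -0.2161 0.3465 0.0136 -0.2387 0.4884 0.8941" --pt "0.0 -0.2161 0.3465 0.0136 -0.2387 0.4884 0.8941" --pt "0.0 -0.2161 0.3465 0.0136 -0.2387 0.4884 0.8941" --pt "0.0 -0.2161 0.3465 0.0136 -0.2387 0.4884 0.8941" --pt "0.0 -0.2161 0.3465 0.0136 -0.2387 0.4884 0.8941" --pt "0.0 -0.2161 0.3465 0.0136 -0.2387 0.4884 0.8941" --pt "0.0 -0.2161 0.3465 0.0136 -0.2387 0.4884 0.8941" --pt "0.0 -0.2161 0.3465 0.0136 -0.2387 0.4884 0.8941" --pt "0.0 -0.2161 0.3465 0.0136 -0.2387 0.4884 0.8941"

```text
time: 7.53
tool_pos: [513.6, -104.6, 237.8]
orientation: [-3.14, -0.525, -0.255]
wrist_force: [0.3, 0.6, -1.4]
width: 0.174
finger_force: 58.9
```

```bash
python3 - <<'E'
from h import *
where(); seatgoto(75)
E
```

```text
foot in seat [  0.7    2.71 149.82] rot err [ 0.0029  0.001  -0.0017]
t 7.5333 F seat [-0.6  0.6 -1.3] w 0.17381241853262921 58.875269293785095
delta m [-0.0007  0.0028  0.0748] rot [-0.0029 -0.001   0.0017] rows>= 1.7954271261017214 0.027979715003073363
```

Request:
send_rows --pt "0.0 -0.0007 0.0028 0.025 -0.003 -0.001 0.0017" --pt "0.0 -0.0007 0.0028 0.05 -0.003 -0.001 0.0017" --pt "0.0 -0.0007 0.0028 0.0748 -0.003 -0.001 0.0017" --pt "0.0 -0.0007 0.0028 0.0748 -0.003 -0.001 0.0017" --pt "0.0 -0.0007 0.0028 0.0748 -0.003 -0.001 0.0017" --pt "0.0 -0.0007 0.0028 0.0748 -0.003 -0.001 0.0017"

```text
time: 8.03
tool_pos: [548.6, -117.4, 173.3]
orientation: [3.141, -0.524, -0.259]
wrist_force: [-0.2, -0.4, -0.4]
width: 0.178
finger_force: 58.9
```

```bash
python3 - <<'E'
from h import *
where(); T=toolT(); s=snap('wrist'); i=s['color']; cv2.imwrite('pics/w4.png',i); W=world(s); Q=(W-SO)@S; np.save('w4Q.npy',Q)
L=(W-T[:3,3])@T[:3,:3]
fr=(L[...,2]>17)&(L[...,2]<45)&(abs(L[...,0]-20.4)<1)&(abs(L[...,1])<26); q=L[fr]; print('cart front',fr.sum(),np.percentile(q[:,1],[1,99]),q[:,0].mean(), 'in seat',np.percentile(Q[fr][:,1],[1,99]),Q[fr][:,0].mean())
# lips, side walls (seat z 36..44)
x,y,z=Q[...,0],Q[...,1],Q[...,2]
for sg in (1,-1):
    k=Q[(z>37)&(z<43.5)&(x>-25)&(x<25)&(y*sg>20)&(y*sg<31)]; print('lip',sg,len(k),np.percentile(k,[5,50,95],axis=0).round(1).tolist() if len(k) else '')
k=Q[(z>50)&(z<62)&(abs(y)<12)&(x>15)&(x<45)]; print('catch',len(k),np.percentile(k,[3,50,97],axis=0).round(1).tolist() if len(k) else '')
cv2.imwrite('pics/w4c.png',cv2.resize(i[90:240,200:400],None,fx=4,fy=4))
E
```

```text
foot in seat [ 0.57 -0.94 75.44] rot err [-0.0009  0.0006  0.0012]
t 8.0333 F seat [-0.3 -0.4 -0.3] w 0.17760683176340913 58.86557579040527
cart front 739 [-19.48770476  21.34562294] 21.106663100102438 in seat [-21.34509588  19.49030726] 24.265231326027937
lip 1 141 [[5.0, 24.6, 37.6], [15.7, 26.5, 39.8], [24.0, 28.2, 41.5]]
lip -1 105 [[9.5, -27.9, 37.5], [17.6, -26.2, 39.7], [24.4, -24.2, 41.1]]
catch 434 [[24.5, -7.5, 52.1], [32.0, 0.2, 58.4], [38.0, 7.9, 59.6]]
```

View pics/w4c.png

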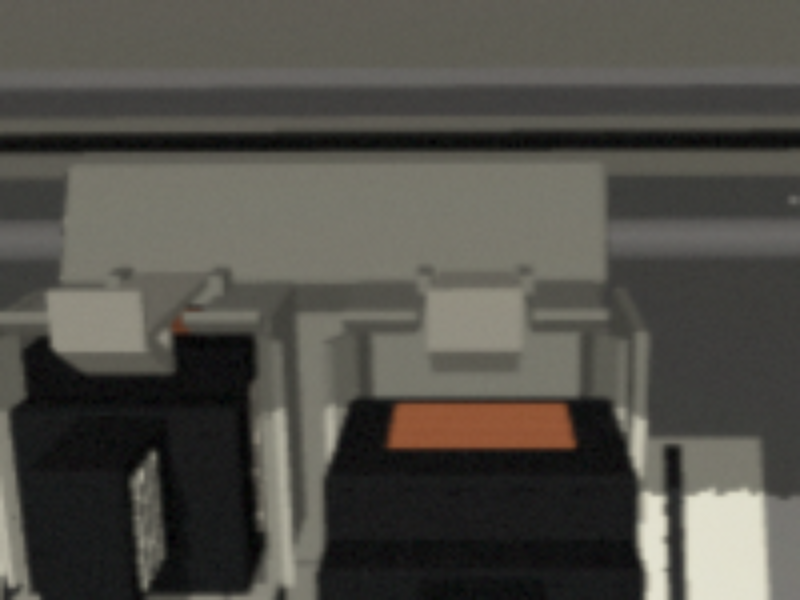

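The view shows the cartridge (copper at (480,425) in the crop) just above the stall mouth. It sits about 1 mm towards the right wall, so I correct that and slide in.

```bash
python3 - <<'E'
from h import *
seatgoto(44,-0.2,0.15)
E
```

```text
delta m [-0.0013 -0.0013  0.0319] rot [ 0.0011 -0.0019 -0.0014] rows>= 0.7662193795418154 0.020786846115532706
```

Request:
send_rows --pt "0.0 -0.001 -0.0012 0.008 0.001 -0.001 -0.001" --pt "0.0 -0.001 -0.0012 0.014 0.001 -0.001 -0.001" --pt "0.0 -0.001 -0.0012 0.02 0.001 -0.001 -0.001" --pt "0.0 -0.001 -0.0012 0.026 0.001 -0.001 -0.001" --pt "0.0 -0.001 -0.0012 0.0315 0.001 -0.001 -0.001" --pt "0.0 -0.001 -0.0012 0.0315 0.001 -0.001 -0.001" --pt "0.0 -0.001 -0.0012 0.0315 0.001 -0.001 -0.001" --squeeze 90

```text
time: 8.67
tool_pos: [562.4, -120.7, 143.9]
orientation: [-3.141, -0.521, -0.259]
wrist_force: [-0.0, 0.3, -3.8]
width: 0.167
finger_force: 91.5
```

```bash
python3 -c "
from h import *
where(); seatgoto(20,-.2,.15)"
```

```text
foot in seat [-2.03 -0.64 42.88] rot err [-0.0006 -0.0031  0.0015]
t 8.6667 F seat [-2.   0.3 -3.3] w 0.16714488775037517 91.52966380119324
delta m [ 0.0017 -0.0008  0.0229] rot [ 0.0006  0.0031 -0.0015] rows>= 0.5502130301067782 0.027614973196317616
```

Request:
send_rows --pt "0.0 0.001 -0.0005 0.006 0.0 0.002 -0.001" --pt "0.0 0.0015 -0.0006 0.012 0.0 0.003 -0.001" --pt "0.0 0.0015 -0.0006 0.018 0.0 0.003 -0.001" --pt "0.0 0.0015 -0.0006 0.023 0.0 0.003 -0.001" --pt "0.0 0.0015 -0.0006 0.023 0.0 0.003 -0.001" --pt "0.0 0.0015 -0.0006 0.023 0.0 0.003 -0.001"

```text
time: 9.17
tool_pos: [573.9, -123.1, 124.0]
orientation: [3.141, -0.521, -0.258]
wrist_force: [-0.3, 0.3, -8.3]
width: 0.169
finger_force: 91.2
```

```bash
python3 -c "
from h import *
where(); seatgoto(0,-.2,.15)"
```

```text
foot in seat [-1.84  0.06 19.79] rot err [-0.0004 -0.0025  0.0005]
t 9.1667 F seat [-4.5  0.2 -7. ] w 0.16912781561031714 91.20659351348877
delta m [ 0.0016 -0.0001  0.0198] rot [ 0.0004  0.0025 -0.0005] rows>= 0.47588250125949483 0.020865601779279486
```

```bash
python3 - <<'E'
from h import *
s=snap('scene'); i=s['color']; cv2.imwrite('pics/s5.png',cv2.resize(i[40:240,150:350],None,fx=3,fy=3)); where(); print(robot.sense()['torque'])
t=snap('top'); W=world(t)
P=(W-[589.6,-44.8,0])@cartR(-14.75); P0=np.load('topP.npy')
for a in (P0,P):
    q=a[(a[...,2]>290)&(a[...,2]<335)&(a[...,1]>30)&(a[...,1]<160)&(a[...,0]>20)]; print('cover edge',len(q),np.percentile(q,[3,50,97],axis=0).round(1).tolist())
E
```

```text
foot in seat [-1.79  0.03 19.85] rot err [-0.0004 -0.0025  0.0006]
t 9.2167 F seat [-5.3  0.1 -6.2] w 0.16717817296426232 91.21074557304382
[0.33479729 1.1875392  0.1357941 ]
cover edge 1541 [[39.2, 33.8, 316.0], [55.9, 94.5, 321.0], [72.9, 155.9, 325.6]]
cover edge 1545 [[39.4, 33.8, 315.8], [56.0, 94.5, 320.9], [73.0, 155.9, 325.5]]
```

View pics/s5.png

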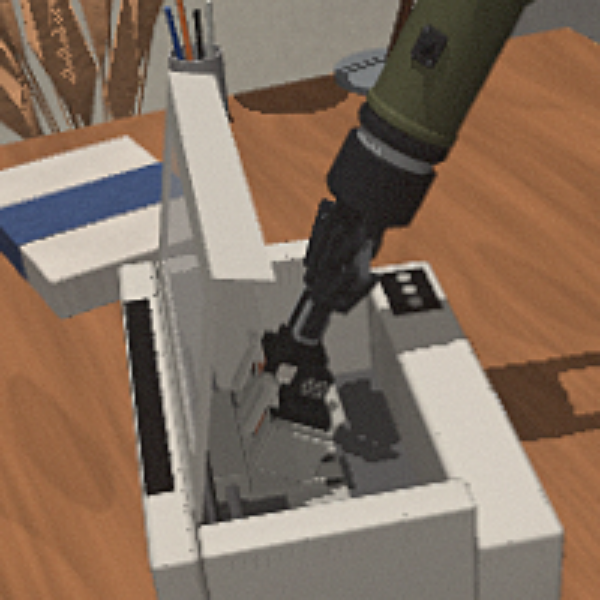

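The cover is untouched and only the cartridge is in contact, so I continue down.

Request:
send_rows --pt "0.0 0.001 0 0.005 0.0 0.002 0" --pt "0.0 0.0015 0 0.01 0.0 0.003 0" --pt "0.0 0.0015 0 0.014 0.0 0.003 0" --pt "0.0 0.0015 0 0.016 0.0 0.003 0" --pt "0.0 0.0015 0 0.016 0.0 0.003 0"

```text
time: 9.68
tool_pos: [581.4, -125.0, 110.7]
orientation: [-3.141, -0.522, -0.258]
wrist_force: [-6.1, 1.1, -4.3]
width: 0.17
finger_force: 92.2
```

```bash
python3 -c "
from h import *
where(); seatgoto(0,-.2,.15)"
```

```text
foot in seat [-1.72  0.13  4.39] rot err [-0.0002 -0.0014  0.0007]
t 9.6833 F seat [-7.5 -0.5 -0.6] w 0.16960900171760218 92.20107436180115
delta m [ 0.0014 -0.      0.0044] rot [ 0.0002  0.0014 -0.0007] rows>= 0.11064855611390896 0.012780571537414388
```

Request:
send_rows --pt "0.0 0.0005 0 0.002 0.0 0.001 0" --pt "0.0 0.0005 0 0.004 0.0 0.001 0" --pt "0.0 0.0005 0 0.006 0.0 0.001 0" --pt "0.0 0.0005 0 0.008 0.0 0.001 0" --pt "0.0 0.0005 0 0.008 0.0 0.001 0" --pt "0.0 0.0005 0 0.008 0.0 0.001 0"

```text
time: 10.18
tool_pos: [585.2, -125.9, 108.6]
orientation: [3.141, -0.53, -0.257]
wrist_force: [-29.9, 6.4, 34.9]
width: 0.171
finger_force: 98.7
```

```bash
cat > chk.py <<'E'
from h import *
where(); T=toolT(); s=snap('wrist'); i=s['color']; W=world(s); Q=(W-SO)@S; L=(W-T[:3,3])@T[:3,:3]
cv2.imwrite('pics/chk.png',cv2.resize(i[90:240,200:400],None,fx=4,fy=4))
x,y,z=Q[...,0],Q[...,1],Q[...,2]
st=(x>12)&(x<24)&(abs(y)<22)&(z>30)&(z<45); k=Q[st&(abs(y)>9)]; print('step z in seat',len(k),np.median(k[:,2]) if len(k) else '')
k=Q[(x>9)&(x<13)&(abs(y)<20)&(z>42)&(z<55)]; print('tank top z',len(k),np.median(k[:,2]) if len(k) else '')
k=Q[(x>15)&(x<45)&(abs(y)<7)&(z>44)&(z<65)]; print('catch pts',len(k),np.percentile(k,[2,50,98],axis=0).round(1).tolist())
k=Q[(x>5)&(x<45)&(abs(y-64)<7)&(z>51)&(z<65)]; print('used catch',len(k),np.percentile(k,[2,50,98],axis=0).round(1).tolist() if len(k) else '')
k=Q[(x>12)&(x<24)&(abs(y-64)<20)&(abs(y-64)>9)&(z>30)&(z<45)]; print('used step z',len(k),np.median(k[:,2]) if len(k) else '')
E
python3 chk.py
```

```text
foot in seat [1.03 0.15 0.56] rot err [-0.0004  0.006   0.    ]
t 10.1833 F seat [-9.  -1.4 45.5] w 0.17100413074363366 98.6644434928894
step z in seat 917 38.180930321371584
tank top z 271 47.81409703044731
catch pts 928 [[15.1, -6.9, 44.7], [31.5, -0.1, 58.1], [38.1, 6.7, 59.8]]
used catch 1164 [[12.3, 57.2, 51.6], [29.6, 64.0, 58.4], [38.0, 70.8, 64.1]]
used step z 847 38.64015522918667
```

Request:
send_rows --pt "0.0 0 0 -0.002 0 0 0" --pt "0.0 0 0 -0.004 0 0 0" --pt "0.0 0 0 -0.005 0 0 0" --pt "0.0 0 0 -0.005 0 0 0"

```text
time: 10.57
tool_pos: [584.8, -126.0, 109.6]
orientation: [3.141, -0.527, -0.258]
wrist_force: [-8.1, 2.2, -1.8]
width: 0.166
finger_force: 92.5
```

```bash
python3 chk.py
```

```text
foot in seat [1.05 0.01 1.67] rot err [-0.0005  0.003   0.0003]
t 10.5667 F seat [-8.1  0.1  2.6] w 0.16550781708926054 92.4685549736023
step z in seat 873 38.95769250186829
tank top z 254 48.81081865551819
catch pts 966 [[15.1, -6.7, 44.8], [30.9, 0.2, 58.1], [38.0, 6.6, 61.0]]
used catch 1127 [[12.3, 57.2, 51.5], [29.7, 63.9, 58.4], [37.9, 70.7, 64.2]]
used step z 819 38.64371631390277
```

Request:
send_rows --pt "0.0 -0.001 0 0.002 0 0 0" --pt "0.0 -0.0015 0 0.003 0 0 0" --pt "0.0 -0.0015 0 0.003 0 0 0" --pt "0.04 -0.0015 0 0.003 0 0 0" --pt "0.04 -0.0015 0 0.002 0 0 0" --pt "0.04 -0.0015 0 0.0 0 0 0" --pt "0.04 -0.0015 0 0.0 0 0 0" --pt "0.04 -0.0015 0 0.0 0 0 0"

```text
time: 11.28
tool_pos: [587.0, -126.8, 110.7]
orientation: [3.141, -0.533, -0.258]
wrist_force: [0.1, 0.4, -0.3]
width: 0.467
finger_force: 0.0
```

```bash
python3 chk.py
```

```text
foot in seat [ 3.98 -0.21  1.48] rot err [-0.0008  0.0095  0.0007]
t 11.2833 F seat [-0.1  0.4 -0.3] w 0.4665091372276209 0.0
step z in seat 1083 38.02704341873384
tank top z 332 48.03780035480492
catch pts 808 [[20.4, -6.9, 45.1], [32.4, -0.0, 58.3], [38.1, 6.9, 59.7]]
used catch 1121 [[12.3, 57.2, 51.4], [29.6, 63.9, 58.4], [38.0, 70.7, 64.3]]
used step z 818 38.72740021515837
```

Request:
send_rows --pt "0.04 0 0 -0.02 0 0 0" --pt "0.04 0 0 -0.05 0 0 0" --pt "0.04 0 0 -0.09 0 0 0" --pt "0.04 0 0 -0.13 0 0 0" --pt "0.04 0 0 -0.13 0 0 0" --pt "0.04 0 0 -0.13 0 0 0"

```text
time: 11.83
tool_pos: [522.8, -109.7, 225.3]
orientation: [3.141, -0.537, -0.258]
wrist_force: [-1.0, 0.8, -0.3]
width: 0.463
finger_force: 0.0
```

```bash
python3 chk.py; python3 - <<'E'
from h import *
s=snap('wrist'); cv2.imwrite('pics/w6.png',cv2.resize(s['color'][110:260,220:420],None,fx=4,fy=4)); print(robot.sense()['joints'],toolT()[:3,3])
E
```

```text
foot in seat [ 3.9500e+00 -4.0000e-02  1.3391e+02] rot err [-0.0009  0.0134  0.0004]
t 11.8333 F seat [-1.1  0.5  0.3] w 0.4634655859613349 0.0
step z in seat 334 37.93535105207579
tank top z 110 48.084707897069606
catch pts 286 [[21.3, -6.8, 45.7], [31.0, 0.1, 58.2], [37.9, 6.9, 59.9]]
used catch 312 [[12.7, 57.3, 51.7], [30.2, 63.9, 58.3], [37.9, 70.7, 63.6]]
used step z 287 38.42182548653452
[-0.3007157   0.04685477  2.02516607  0.0412834   0.53969644  1.4986073 ] [ 521.86745597 -109.41665837  221.89159655]
```

View pics/w6.png

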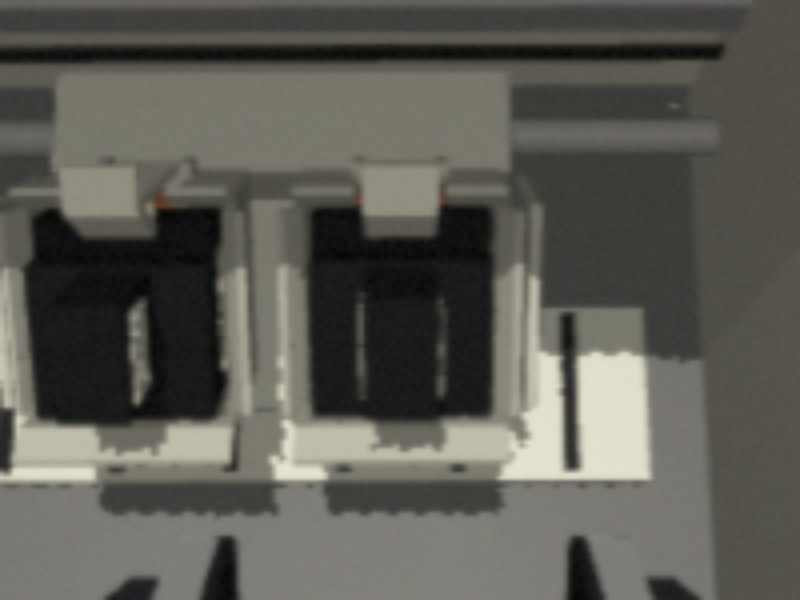

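The fresh cartridge sits like the used one, with its catch at (400,200) lying over the step. Now the cover: I go over its free edge, push from behind, then follow the arc down.

```bash
cat >> h.py <<'E'
O=np.array([589.6,-44.8,0]); YP=cartR(-14.75); RV=toolR(YP,1)
def pp(x,z,y=0): return O+YP@[x,y,z]
def cov(th,r=150,gap=2): return pp(105-r*np.cos(th)+gap*np.sin(th)+11, 148+r*np.sin(th)+gap*np.cos(th))
E
python3 - <<'E'
from h import *
s=robot.sense(); print(s['time'],s['tool_pos'])
for p in [pp(-40,390),pp(108,390),pp(108,296)]: print(p); goto(p,RV)
E
```

```text
11.9333 [ 521.86745597 -109.41665837  221.89159655]
[550.91816244 -34.61592207 390.        ]
delta m [ 0.0928 -0.0797 -0.1405] rot [ 5.000e-04 -5.306e-01 -7.000e-04] rows>= 4.467100620809095 4.246250494603965
[694.0409614  -72.29701041 390.        ]
delta m [ 0.2205 -0.0798 -0.0656] rot [ 5.000e-04 -5.306e-01 -7.000e-04] rows>= 5.838824748331126 4.246250494603965
[694.0409614  -72.29701041 296.        ]
delta m [ 0.1729 -0.0798  0.0155] rot [ 5.000e-04 -5.306e-01 -7.000e-04] rows>= 4.58238429581817 4.246250494603965
```

Request:
send_rows --pt "0.0 0.093 -0.08 -0.14 0 -0.53 0" --pt "0.0 0.093 -0.08 -0.14 0 -0.53 0" --pt "0.0 0.093 -0.08 -0.14 0 -0.53 0" --pt "0.0 0.093 -0.08 -0.14 0 -0.53 0" --pt "0.0 0.093 -0.08 -0.14 0 -0.53 0" --pt "0.0 0.093 -0.08 -0.14 0 -0.53 0" --pt "0.0 0.2205 -0.08 -0.0656 0 -0.53 0" --pt "0.0 0.2205 -0.08 -0.0656 0 -0.53 0" --pt "0.0 0.2205 -0.08 -0.0656 0 -0.53 0" --pt "0.0 0.2205 -0.08 -0.0656 0 -0.53 0" --pt "0.0 0.2205 -0.08 -0.0656 0 -0.53 0" --pt "0.0 0.2205 -0.08 -0.0656 0 -0.53 0" --pt "0.0 0.1729 -0.08 0.0155 0 -0.53 0" --pt "0.0 0.1729 -0.08 0.0155 0 -0.53 0" --pt "0.0 0.1729 -0.08 0.0155 0 -0.53 0" --pt "0.0 0.1729 -0.08 0.0155 0 -0.53 0" --pt "0.0 0.1729 -0.08 0.0155 0 -0.53 0"

```text
time: 13.35
tool_pos: [693.6, -71.9, 296.2]
orientation: [3.141, 0.001, -0.258]
wrist_force: [0.2, 0.4, 0.5]
width: -0.003
finger_force: 0.0
```

```bash
python3 - <<'E'
from h import *
s=robot.sense(); print(s['time'],(np.array(s['tool_pos'])-O)@YP,s['wrist_force'],s['width'],s['orientation'])
for th in np.arange(1.35,-.01,-.15): 
    print(round(th,2)); goto(cov(th,gap=2 if th>1 else 0),RV)
goto(cov(0,gap=-2),RV)
E
```

```text
13.35 [1.07456175e+02 2.56923232e-01 2.96218155e+02] [0.24910785 0.39086584 0.53862115] -0.0026854856745181055 [ 3.14120623e+00  1.00261999e-03 -2.58035003e-01]
1.35
delta m [-0.0224  0.0003  0.0014] rot [ 0.0004  0.001  -0.0006] rows>= 0.5372268864290577 0.009843260257781306
1.2
delta m [-0.0439  0.0003  0.0077] rot [ 0.0004  0.001  -0.0006] rows>= 1.0698762429924145 0.009843260257781306
1.05
delta m [-0.0643  0.0003  0.0172] rot [ 0.0004  0.001  -0.0006] rows>= 1.596953707094623 0.009843260257781306
0.9
delta m [-0.0847  0.0003  0.0308] rot [ 0.0004  0.001  -0.0006] rows>= 2.160593688267673 0.009843260257781306
0.75
delta m [-0.1012  0.0003  0.0461] rot [ 0.0004  0.001  -0.0006] rows>= 2.665744162170678 0.009843260257781306
0.6
delta m [-0.1152  0.0003  0.0636] rot [ 0.0004  0.001  -0.0006] rows>= 3.1559288549103193 0.009843260257781306
0.45
delta m [-0.1264  0.0003  0.0831] rot [ 0.0004  0.001  -0.0006] rows>= 3.6283828692172304 0.009843260257781306
0.3
delta m [-0.1347  0.0003  0.104 ] rot [ 0.0004  0.001  -0.0006] rows>= 4.080445354370655 0.009843260257781306
0.15
delta m [-0.1396  0.0003  0.1259] rot [ 0.0004  0.001  -0.0006] rows>= 4.509572081384799 0.009843260257781306
0.0
delta m [-0.1413  0.0003  0.1484] rot [ 0.0004  0.001  -0.0006] rows>= 4.913348777152805 0.009843260257781306
delta m [-0.1413  0.0003  0.1504] rot [ 0.0004  0.001  -0.0006] rows>= 4.948155759118275 0.009843260257781306
```

Request:
send_rows --pt "0.0 -0.012 0 0.001 0 0 0" --pt "0.0 -0.0224 0 0.0014 0 0 0" --pt "0.0 -0.033 0 0.0045 0 0 0" --pt "0.0 -0.0439 0 0.0077 0 0 0" --pt "0.0 -0.054 0 0.0125 0 0 0" --pt "0.0 -0.0643 0 0.0172 0 0 0" --pt "0.0 -0.0745 0 0.024 0 0 0" --pt "0.0 -0.0847 0 0.0308 0 0 0" --pt "0.0 -0.093 0 0.0385 0 0 0" --pt "0.0 -0.1012 0 0.0461 0 0 0" --pt "0.0 -0.1082 0 0.055 0 0 0" --pt "0.0 -0.1152 0 0.0636 0 0 0" --pt "0.0 -0.1208 0 0.0735 0 0 0" --pt "0.0 -0.1264 0 0.0831 0 0 0" --pt "0.0 -0.131 0 0.0935 0 0 0" --pt "0.0 -0.1347 0 0.104 0 0 0" --pt "0.0 -0.1347 0 0.104 0 0 0"

```text
time: 14.77
tool_pos: [564.3, -37.7, 193.8]
orientation: [-3.142, -0.003, -0.258]
wrist_force: [-0.2, -0.2, -0.9]
width: -0.0
finger_force: 0.0
```

```bash
cat > cv.py <<'E'
from h import *
s=robot.sense(); print(s['time'],(np.array(s['tool_pos'])-O)@YP,np.round(s['wrist_force'],1))
t=snap('top'); W=world(t); P=(W-O)@YP
# frame left portion of the cover (y 130..155), outside arm shadow
for y0 in (135,-160):
    m=(P[...,1]>y0)&(P[...,1]<y0+22)&(P[...,0]>-75)&(P[...,0]<95)&(P[...,2]>145); q=P[m]
    if len(q)>20: a=np.polyfit(q[:,0],q[:,2],1); print(y0,len(q),'slope',a,'angle',np.arctan(-a[0]),'z range',np.percentile(q[:,2],[2,98]),'x',np.percentile(q[:,0],[1,99]))
goto(cov(0,gap=0),RV)
E
python3 cv.py
```

```text
14.7667 [-26.29155721   0.45646706 193.83614189] [-0.2 -0.2 -0.9]
135 837 slope [ -0.2365186 179.7470499] angle 0.23225059265128203 z range [154.15933133 201.26859787] x [-73.93033587  93.63956906]
-160 86 slope [-9.03463282e-02  1.89985912e+02] angle 0.09010170898685273 z range [185.32190038 202.34433006] x [-69.12928528 -12.39767584]
delta m [-0.0087  0.0005  0.0464] rot [-0.0002 -0.004  -0.0007] rows>= 1.1314630324971515 0.03243955497359611
```

Request:
send_rows --pt "0.0 -0.003 0 0.011 0 0 0" --pt "0.0 -0.006 0 0.022 0 0 0" --pt "0.0 -0.008 0 0.033 0 0 0" --pt "0.0 -0.0087 0 0.04 0 0 0" --pt "0.0 -0.0087 0 0.045 0 0 0" --pt "0.0 -0.0087 0 0.048 0 0 0" --pt "0.0 -0.0087 0 0.048 0 0 0"

```text
time: 15.4
tool_pos: [557.3, -35.8, 149.4]
orientation: [-3.141, -0.005, -0.258]
wrist_force: [-7.2, 2.0, 25.2]
width: -0.002
finger_force: 12.7
```

```bash
python3 cv.py
```

```text
15.4 [-33.57721603   0.50022687 149.35488696] [-7.2  2.  25.2]
135 818 slope [-1.01291511e-04  1.49724175e+02] angle 0.00010129151057195863 z range [146.05362418 153.39555198] x [-72.2502116   93.02413003]
delta m [-0.0004  0.0005  0.0013] rot [-0.0003 -0.0057 -0.0006] rows>= 0.03620328573818442 0.04582573134118068
```

Closed: the cover angle is about 0 and its top is at 149.7 mm, with 25 N on the tool. I lift off and check.

Request:
send_rows --pt "0.0 0 0 -0.01 0 0 0" --pt "0.0 0 0 -0.04 0 0 0" --pt "0.0 0 0 -0.08 0 0 0" --pt "0.0 0 0 -0.12 0 0 0" --pt "0.0 0 0 -0.15 0 0 0" --pt "0.0 0 0 -0.15 0 0 0" --pt "0.0 0 0 -0.15 0 0 0"

```text
time: 16.03
tool_pos: [557.5, -35.8, 297.7]
orientation: [-3.141, -0.008, -0.258]
wrist_force: [0.5, -0.2, -0.6]
width: -0.0
finger_force: 0.0
```

```bash
python3 cv.py; python3 - <<'E'
from h import *
s=snap('wrist'); W=world(s); P=(W-O)@YP
m=(abs(P[...,1])<160)&(P[...,0]>-70)&(P[...,0]<100)&(P[...,2]>140)&(P[...,2]<170); q=P[m]
A=np.c_[q[:,:2],np.ones(len(q))]; print('cover plane',len(q),np.linalg.lstsq(A,q[:,2],rcond=None)[0])
E
```

```text
16.0333 [-33.31364435   0.5812155  297.70762257] [ 0.5 -0.2 -0.6]
135 816 slope [7.76302268e-04 1.49784024e+02] angle -0.0007763021119649537 z range [145.79312441 153.74123208] x [-72.11909537  92.5852247 ]
-160 837 slope [-4.66923446e-04  1.49835605e+02] angle 0.0004669234120992865 z range [146.16406188 153.35769748] x [-71.35327572  92.83624623]
delta m [0.0003 0.0004 0.1474] rot [-0.0001 -0.0032 -0.0008] rows>= 3.535013376467248 0.02650536968506412
cover plane 71249 [-1.79602805e-04 -3.74319820e-04  1.50092371e+02]
```

```bash
python3 -c "
from workcell import robot
print(robot.close_job())"
```

```text
the job is handed in; nothing more can be done
None
```

The cartridge is seated in the empty stall with the catch over its step, and the top cover is fully closed; I handed the job in at about 16 s, with the mug, phone and pencil never approached.

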